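Eject, dial open and present the combination padlock

TASK

Press the orange ejector key fully down so that the red padlock rises in its dock, then turn its black ring clockwise, from click to click, until the white line clicks in at the yellow mark. Then pull the shackle up to open the lock, lift it out by the open shackle and finish still holding it there: open, upright and still over the middle of the white inspection plate, its underside about 12 cm above the plate. Leave all the other things on the bench where they are.

Things in the scene. Friction and masses are not known exactly. Their poses are not given: they have to be found in the camera images.
- dock: Fixed lock dock: a blue block with an aluminium rim, 90 mm along its x, y from -125 to +45 mm, rim top 70 mm above the bench. Origin on the bench under the middle of the 47 mm square pocket that holds the padlock; round the ring it widens to a 60 mm square well, 18 mm deep. The ring's top starts level with the rim, out of the fingers' reach; once ejected the whole ring stands above the rim.
- ejector (a joint): Travel of the ejector key in m: 0 = up (start), 0.018 = fully down. It is coupled to the lift plate under the padlock, which rises by as much as the key goes down. Needs about 6 to 9 N all the way, spring assisted, and both stay where they are left.
- ejector_top (a point): Middle of the top of the orange, black-ribbed ejector key, a flat square pad 32 x 32 mm on a vertical stem, 105 mm above the bench when up and 87 mm when fully down.
- padlock: Loose red combination padlock, about 0.4 kg. Origin: middle of its underside (10 mm above the bench at first, 28 mm once ejected), z up to the shackle. Square body 44 x 44 x 44 mm; on it the ring, z = 44.5 to 60.5 mm; a 38 mm wide red collar to z = 67 mm; the shackle to z = 107.5 mm (closed). The shackle's two legs lie along its y, its yellow mark towards +x.
- dial (a joint): Angle of the black ring, rad, positive counter-clockwise from above. 0 = white line at the yellow mark; the lock opens only within 0.13 rad of 0. It clicks into a notch every pi/6 (30 deg) and settles into the nearest when let go (0.1 N m takes it over). Starts 1 to 3 notches (rarely balanced between two) on the positive side: turn it clockwise. Stops at -1.2 and 2.2.
- ring_grip (a point): Centre of the ring, at mid height: 52 mm across, 16 mm tall, on the padlock's upright axis. Turned by gripping it from above at any yaw with the fingers either side of the shackle (which is 34 mm wide and stands 47 mm above the ring's top).
- ring_line (a point): White line on the ring's top, 22.5 mm from the axis; it must stand in line with the yellow mark.
- yellow_mark (a point): Yellow mark on the top of the padlock's collar, towards the padlock's +x.
- shackle (a joint): How far the shackle is pulled out, m: 0 closed, 0.016 fully open at its stop. It slides along the padlock's z, without a spring, with about 1 N, less than the lock's weight: raised by the shackle, a lock that is set right first opens, then hangs from the open shackle; one that is not set comes up closed.
- shackle_grip (a point): Point on the padlock's axis in the plane of the steel shackle, 17.5 mm below its top (moves with the shackle). The shackle is a U of 8 mm round bar, 34 mm wide along the padlock's y, 8 mm thick along its x, standing 40 mm above the collar.
- inspection_plate: Fixed round white inspection plate, 140 mm across, 5 mm thick (its ring and dot rise to 6.6 mm), with a green ring and a green centre dot. Origin on the bench under its centre.
- mallet: Bystander, leave alone: wooden mallet standing on its head (70 mm across, 90 mm tall) with a level handle. Origin at the middle of the head's underside.
- white_cap: Bystander, leave alone: small white plastic cylinder, 32 mm across, 26 mm tall. Origin at the middle of its underside.
- test_bar: Bystander, leave alone: flat steel tensile test bar, 130 x 24 x 6 mm. Origin at the middle of its underside.
- wrench: Bystander, leave alone: steel wrench. Origin at the middle of its underside.
- screwdriver: Bystander, leave alone: screwdriver. Origin at the middle of its underside.
- jar: Bystander, leave alone: amber glass jar with a black cap, 60 mm across, 75 mm tall. Origin at the middle of its underside.
- sample_tray: Bystander, leave alone: blue tray of metal samples, 130 x 170 x 30 mm. Origin at the middle of its underside.

How it is judged:
By the outcome, as a careful person would: the job done as asked, in the order asked, and still so for the second after the job is handed in, while the arm keeps its last pose, push and grip.
It also fails if it takes over 72 s, if anything falls off the work surface, if the arm or the gripper's body presses on something with over 40 N, if the wrist force passes 120 N, or if a joint passes its speed limit or range.

ROBOT

A 6-joint arm with a two-finger parallel gripper is mounted at the origin on the work surface. World frame = base frame: x ahead of the robot, y to its left, z up, the work surface at z = 0. Lengths are in mm, angles in rad, forces in N, time in s.
With the tool pointing down it reaches from about 275 to 750 mm from the base axis. Payload 10.2 kg.
Tool frame: the origin (TCP) lies at the very end of the fingers, on their centre line; the grasp point (between the pads) lies ctrl.grip_depth behind it (ctrl.grip_depth is the distance from the TCP to the grasp point, in mm); z points along the fingers, y is the direction in which the jaws open and shut (so a half turn about z gives the same grasp; the last joint's range is limited). The gripper opens to 85 mm and grips with 20 to 120 N. Pads are 22 mm wide; open, the fingers measure 114 mm over their backs; the gripper's body (76 mm by 85 mm) begins 54 mm behind the grasp point. The pads swing forward as they close: fully open they stand 13 mm farther back than shut.
Start: joints at [-1.356, 0.313, 1.498, -0, 1.331, -0.223], TCP at [222.561, -475.497, 231.294] pointing down, gripper open.
Joint ranges: [-2.94, 2.94], [-0.97, 2.17], [0.19, 2.56], [-1.23, 4.37], [0.02, 3.11], [-2.88, 2.88]. Speed limits (rad/s): [2.39, 2.39, 3.01, 3.14, 3.14, 3.14].

INTERFACE

Orientations are given as a unit quaternion [w, x, y, z].
In Python, from rig import telemetry, eyes, ctrl, nets gives the robot as it stands. The module is installed in compiled form; this text tells all that it offers.
- The arm moves only by the tool drive_tool, never from a script. Its argument "series" is text: rows parted by semicolons, each of 7 numbers parted by spaces: the shift along the tool's x, y, z normalised to -1 to 1, where 1 is 0.12 m, then the turn, a rotation vector about the tool's x, y, z normalised to -1 to 1, where 1 is 0.5 rad, then the opening, from 0 (shut) to 1 (fully open). In form: tx ty tz wx wy wz hand; .... A call has 1 to 20 rows; each row is the pose to reach, as a shift and turn from the pose measured when the call began, along the tool's axes at that moment; what a row does not reach only later rows make up. A row lasts 1/10 s, in which the tool goes at most 50 mm and 8.59 degrees, less where a joint would pass 70% of its speed; a pose out of reach is approached as far as the arm can. A call with a number of a shift or a turn outside -1 to 1 is refused whole. A call with a gripper value outside its range is refused whole. The fingers move at their own pace and stop on an object; "newtons" is the grip in N (left out, the last holds). Time passes only in rows, so rows that repeat a pose let the fingers close. It gives the time, the measured TCP pose, the force and the opening at its end, in the units of the state.
- telemetry.sense(): the state, without advancing time (a new reading comes with each control period).
- eyes.capture(name): name is "side" or "top"; returns a dict with "frame" (420x560x3 uint8, red, green, blue), "fx", "fy", "cx", "cy" (pixels), "view" (4x4, takes a point from world to camera coordinates). Camera axes: x right, y up, looking along -z (the intrinsics and any distortion apply to the point x, -y, -z); pixel columns grow to the right and rows downward; lengths in mm; the calibration is good to about 2 mm. A picture is of the moment at which its call begins. There is no depth.
- ctrl.finish_job(): hands the job in, once; it reports no verdict.
Trained networks look in a picture, given as the dict that the camera call returned (one of the last four; its "shot" number tells which), for a name from the list of things; names that differ only in an ending like _2 or _b are one class to them, and where a whole thing is asked for, a point or a joint stands for the part that bears it (a point fixed in the world has none). Each returns a list of dicts, best first, with "confidence" (0 to 1); they miss things now and then, are a little off and sometimes report something else, mostly with a low value. They report only what shows in the picture. A call takes as long as a camera call.
- nets.spot_in(name, picture): "rect" ([left, top, right, bottom] in pixels, round what is visible of it).
The state is a dict: "time_s": time; "joints": joint angles; "dq": joint speeds; "tau": joint torques, N m; "eef_pos": TCP position; "ee_rot": TCP orientation; "force": force on the tool from outside, world axes, zero at the start; "wrist_torque": the same for the moment, N m; "grip_width": opening from 0.0 (shut) to 1.0 (fully open).
Only numpy, scipy, OpenCV 4.12 (cv2) and the standard library are available. Lean on these libraries where they do the work, as an engineer would, in place of code of your own. Each camera call takes 0.05 s, during which the arm holds its last target. There are 200 camera calls.

## Working session

There is one attempt and no reset: what is moved stays moved. The work goes in short steps, Python scripts to look and compute and a tool call to move; the robot and the scene stay as the last step left them, time stands still between calls to the robot, and variables do not carry over. Pictures are saved under pics/ and viewed, about 8 in all and at most 12, crops included, and the job is handed in when it is done.

Besides the shell and the picture viewer there is one more tool, called by a JSON object that holds its "method" and its "body", one argument or row to a line. drive_tool: Moves the arm, as the interface text tells. Scaled input: -1 to 1 covers 0.12 m each way for a shift and 0.5 rad each way for a turn. Its arguments: {"type":"object","properties":{"series":{"type":"string"},"newtons":{"type":"number"}},"required":["series"]}

```bash
mkdir -p pics; cat > h.py <<'E'
import numpy as np, cv2
from rig import telemetry, eyes, ctrl, nets
def ray(p,u,v):
    V=np.array(p["view"]);R=V[:3,:3];c=-R.T@V[:3,3]
    d=R.T@np.array([(u-p["cx"])/p["fx"],-(v-p["cy"])/p["fy"],-1]);return c,d
def atz(p,u,v,z):
    c,d=ray(p,u,v);return c+d*(z-c[2])/d[2]
def proj(p,X):
    V=np.array(p["view"]);q=V[:3,:3]@np.array(X)+V[:3,3]
    return p["cx"]+p["fx"]*q[0]/-q[2], p["cy"]+p["fy"]*(-q[1])/-q[2]
def save(p,n,crop=None,s=1):
    f=p["frame"][...,::-1]
    if crop: f=f[crop[1]:crop[3],crop[0]:crop[2]]
    cv2.imwrite("pics/"+n,cv2.resize(f,None,fx=s,fy=s,interpolation=cv2.INTER_CUBIC))
E
python3 - <<'E'
from h import *
np.set_printoptions(precision=1,suppress=True)
P={n:eyes.capture(n) for n in("top","side")}
for n,p in P.items():
    print(n,p.keys(),p["fx"],p["cx"],p["cy"]);print(np.array(p["view"])); 
    for k in("dock","padlock","ejector_top","ring_line","yellow_mark","shackle_grip","inspection_plate","mallet","jar","sample_tray"):
        print(k,[(np.round(d["rect"],1).tolist(),round(d["confidence"],2)) for d in nets.spot_in(k,p)[:2]])
a=np.hstack([P["top"]["frame"],P["side"]["frame"]])[...,::-1]
save(P["top"],"a.png",s=1.4);save(P["side"],"b.png",s=1.4)
print(telemetry.sense(),ctrl.grip_depth)
E
```

```text
top dict_keys(['frame', 'fx', 'fy', 'cx', 'cy', 'view', 'shot']) 409.47893267238265 274.2710142637583 201.3792602262631
[[    0.     -1.      0.      9.5]
 [    1.      0.      0.1  -584.5]
 [   -0.1     0.      1.  -1217.9]
 [    0.      0.      0.      1. ]]
dock [([217.6, 203.9, 273.5, 240.4], 0.88), ([271.4, 141.5, 293.0, 181.6], 0.25)]
padlock [([223.8, 208.8, 241.9, 228.7], 0.64)]
ejector_top [([260.6, 214.4, 270.6, 226.2], 0.66)]
ring_line [([217.5, 205.3, 275.5, 237.9], 0.48)]
yellow_mark [([105.6, 226.8, 182.9, 278.7], 0.74), ([224.5, 210.8, 241.3, 226.1], 0.58)]
shackle_grip [([215.6, 204.4, 272.9, 236.9], 0.66), ([223.5, 209.8, 242.0, 227.5], 0.66)]
inspection_plate [([315.0, 214.0, 363.7, 264.6], 0.76)]
mallet [([105.0, 230.4, 183.5, 280.1], 0.67)]
jar [([191.6, 135.0, 217.6, 156.6], 0.93)]
sample_tray [([386.2, 159.6, 452.3, 213.1], 0.66)]
side dict_keys(['frame', 'fx', 'fy', 'cx', 'cy', 'view', 'shot']) 416.98134404055145 276.13506556436954 209.61551294475882
[[   -0.9    -0.4    -0.    520.6]
 [    0.2    -0.5     0.8  -169. ]
 [   -0.3     0.8     0.5 -1029.2]
 [    0
[... 360 characters left out ...]

inspection_plate [([158.0, 237.2, 183.7, 271.8], 0.72), ([263.9, 227.4, 271.8, 244.4], 0.24)]
mallet [([211.1, 305.6, 315.6, 385.0], 0.91), ([157.4, 239.2, 184.1, 275.5], 0.48)]
jar [([156.3, 238.3, 184.8, 274.7], 0.75), ([275.0, 209.8, 289.4, 224.8], 0.17)]
sample_tray [([273.1, 152.2, 316.3, 177.1], 0.77)]
{'time_s': 1.1, 'joints': array([-1.4,  0.3,  1.5,  0. ,  1.3, -0.2]), 'dq': array([-0., -0., -0.,  0., -0.,  0.]), 'tau': array([  0. , -41.2, -26. ,  -0. ,   0. ,  -0. ]), 'eef_pos': array([ 222.5, -475.5,  231.3]), 'ee_rot': array([-0. ,  1. ,  0.2,  0. ]), 'force': array([-0.3, -0.2, -0.2]), 'wrist_torque': array([-0., -0.,  0.]), 'grip_width': 0.9988256215109256} 18.700000000000003
```

View pics/a.png

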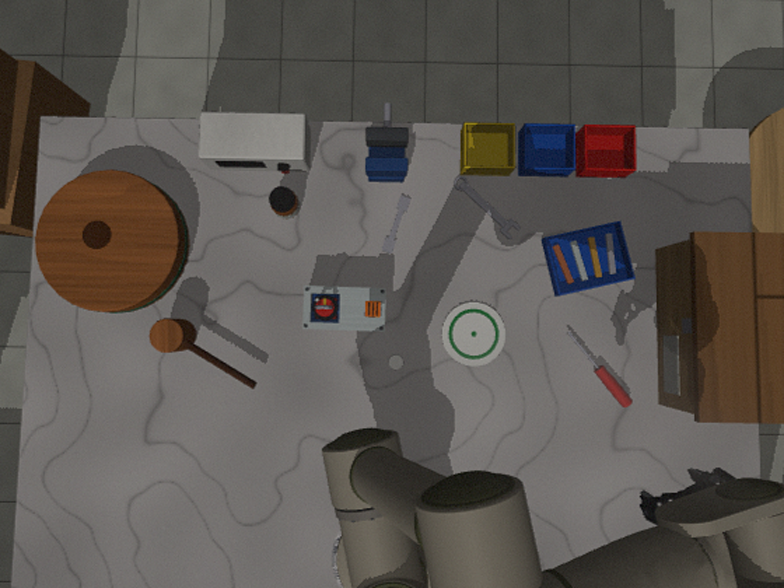

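View pics/b.png

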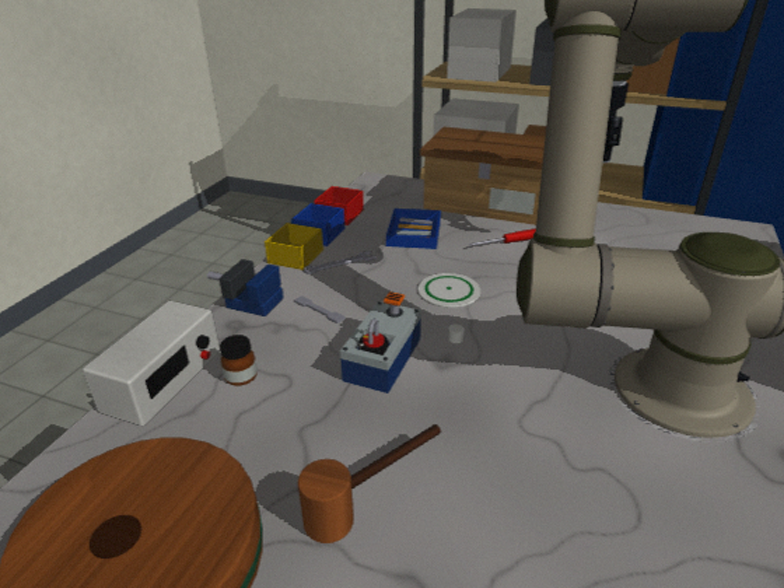

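Top picture: the dock is at native pixels (217-274, 204-240), with the padlock at about (232,218), the ejector key at (266,220) and the plate at (338,238). Next I'll zoom in and measure by colour.

```bash
python3 - <<'E'
from h import *
np.set_printoptions(precision=1,suppress=True)
T=eyes.capture("top");S=eyes.capture("side")
a=cv2.resize(T["frame"][198:246,210:280],(700,480),interpolation=cv2.INTER_CUBIC)
b=cv2.resize(S["frame"][200:285,235:310],(529,600),interpolation=cv2.INTER_CUBIC)
cv2.imwrite("pics/c.png",cv2.resize(a[...,::-1],None,fx=1.1,fy=1.1));cv2.imwrite("pics/d.png",b[...,::-1])
def seg(p,lo,hi,box):
    h=cv2.cvtColor(p["frame"],cv2.COLOR_RGB2HSV);m=cv2.inRange(h,lo,hi)
    k=np.zeros_like(m);k[box[1]:box[3],box[0]:box[2]]=1;m=m*k
    n,l,s,c=cv2.connectedComponentsWithStats(m);i=1+np.argmax(s[1:,4]);return c[i],s[i],cv2.minAreaRect(np.argwhere(l==i)[:,::-1].astype(np.float32))
c,s,r=seg(T,(8,120,100),(22,255,255),(250,205,280,235));print("key",c,s,r,atz(T,*c,105))
c,s,r=seg(T,(50,80,40),(90,255,255),(310,205,370,270));print("plate ring",c,s,atz(T,*c,6))
ys,xs=np.where(cv2.inRange(cv2.cvtColor(T["frame"],cv2.COLOR_RGB2HSV),(50,60,40),(90,255,255))>0)
k=(abs(xs-338)<6)&(abs(ys-238)<6);print("dot",xs[k].mean(),ys[k].mean(),atz(T,xs[k].mean(),ys[k].mean(),6.6))
c,s,r=seg(T,(0,120,60),(7,255,255),(215,200,250,240));print("collar",c,s,atz(T,*c,77))
c,s,r=seg(S,(8,120,100),(22,255,255),(265,200,300,225));print("key side",c,s,atz(S,*c,105))
E
```

```text
key [265.9 220.2] [261 215  11  12  91] ((266.0, 220.5), (11.0, 10.0), 90.0) [524.6  41.5 105. ]
plate ring [337.5 237.2] [321 221  35  35 206] [ 479.  -176.4    6. ]
dot 338.0 238.0 [ 476.5 -177.9    6.6]
collar [232.4 221.1] [225 214  14  13  74] [521.4 138.5  77. ]
key side [281.7 213.6] [274 209  15   9  72] [521.3  51.8 105. ]
```

View pics/c.png

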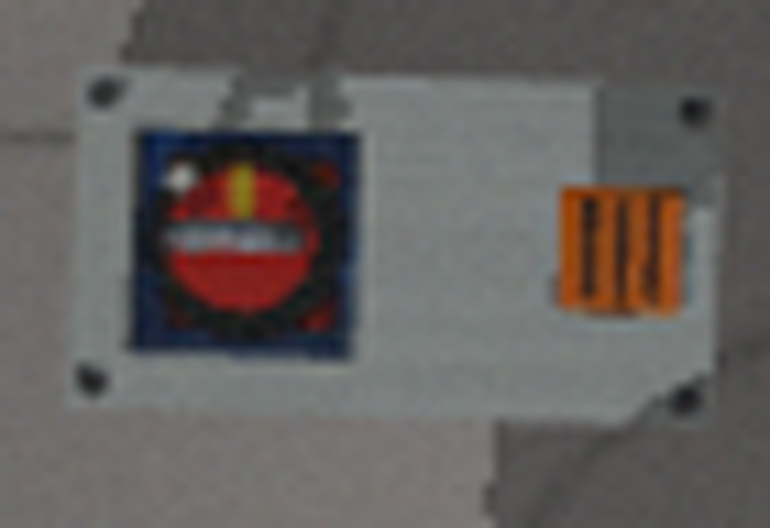

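View pics/d.png

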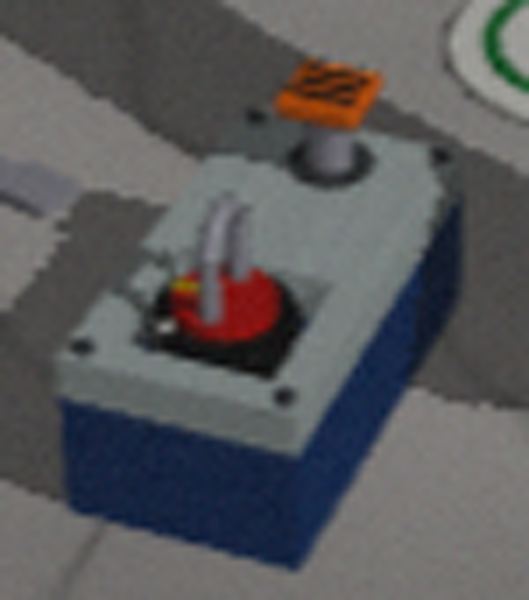

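```bash
python3 - <<'E'
from h import *
np.set_printoptions(precision=1,suppress=True)
T=eyes.capture("top");S=eyes.capture("side")
t=lambda x,y,z:atz(T,210+x/11-.5+.05,198+y/11-.5+.05,z)[:2]
s=lambda x,y,z:atz(S,235+x/7.05-.45,200+y/7.05-.45,z)[:2]
for n,p in dict(sTL=(103,95),sTR=(694,112),sBL=(92,380),sBR=(686,400),pkTL=(137,130),pkTR=(358,132),pkBL=(128,352),pkBR=(352,358)).items(): print(n,t(*p,70))
print("key T",t(622,249,105),"collar T",t(241,239,77),"mark",t(242,190,77),"line",t(180,180,70.5), "shackle mid top",t(236,238,115))
print("key S",s(330,85,105),"collar S",s(226,302,77),"screws S",s(82,346,70),s(285,397,70),s(256,117,70),s(440,157,70),"mark",s(185,287,77),"line",s(163,326,70.5))
sh=s(230,205,115);print("shackletop S",sh)
for z in(6.6,): 
  d=[d for d in nets.spot_in("inspection_plate",T)][0]["rect"];print("plate",atz(T,(d[0]+d[2])/2,(d[1]+d[3])/2,5), atz(S,320.5,206,6.6))
h=cv2.cvtColor(S["frame"],cv2.COLOR_RGB2HSV);ys,xs=np.where(cv2.inRange(h,(50,60,40),(90,255,255))>0)
k=(abs(xs-321)<25)&(abs(ys-206)<15);print("ring S",xs[k].min(),xs[k].max(),ys[k].min(),ys[k].max())
k=(abs(xs-320)<5)&(abs(ys-206)<4);print("dot S",atz(S,xs[k].mean(),ys[k].mean(),6.6))
st=telemetry.sense();print(st["ee_rot"].round(4),st["eef_pos"])
E
```

```text
sTL [564.2 179.2]
sTR [562.1  23. ]
sBL [489.1 180.2]
sBR [486.1  24. ]
pkTL [555.1 170. ]
pkTR [555.4 111.7]
pkBL [496.6 171. ]
pkBR [495.9 112. ]
key T [524.5  41. ] collar T [526.5 141.2] mark [539.4 141.3] line [542.  158.3] shackle mid top [525.6 138.8]
key S [525.6  42.9] collar S [525.8 147.1] screws S [567.1 179.5] [490.1 181.2] [564.   23.8] [487.6  25.3] mark [542.8 143.9] line [544.7 159.8]
shackletop S [525.6 141.2]
plate [ 474.5 -186.7    5. ] [ 476.1 -172.     6.6]
ring S 304 337 197 215
dot S [ 478.  -175.1    6.6]
[-0.   1.   0.2 -0. ] [ 222.6 -475.5  231.3]
```

```bash
cat >> h.py <<'E'
from scipy.spatial.transform import Rotation as Ro
def goal(xyz,jaw=None):
    """shift/turn (normalised) from now to TCP xyz, tool down, jaw axis (tool y) at world angle jaw deg"""
    s=telemetry.sense();q=s["ee_rot"];R=Ro.from_quat([q[1],q[2],q[3],q[0]])
    y=R.as_matrix()[:,1];now=np.degrees(np.arctan2(y[1],y[0]))
    sh=R.inv().apply(np.array(xyz)-s["eef_pos"])/120
    if jaw is None: jaw=now
    a=np.radians(now+(jaw-now+90)%180-90);yy=np.array([np.cos(a),np.sin(a),0]);zz=np.array([0,0,-1.])
    G=Ro.from_matrix(np.c_[np.cross(yy,zz),yy,zz])
    print("t",round(s["time_s"],2),"pos",s["eef_pos"].round(1),"jaw",now.round(1),"j",np.round(s["joints"],2),"F",s["force"].round(1),"g",round(s["grip_width"],3))
    print("shift",sh.round(3),"turn",((R.inv()*G).as_rotvec()/.5).round(3))
E
python3 -c "
from h import *
goal([525.3,42,150]); goal([525.3,42,150],90); goal([525.3,42,150],0)"
```

```text
t 1.35 pos [ 222.6 -475.5  231.3] jaw -64.9 j [-1.36  0.31  1.5  -0.    1.33 -0.22] F [ 1.  -0.1 -0.5] g 1.001
shift [ 4.113 -2.836  0.677] turn [-0.  0.  0.]
t 1.35 pos [ 222.6 -475.5  231.3] jaw -64.9 j [-1.36  0.31  1.5  -0.    1.33 -0.22] F [ 1.  -0.1 -0.5] g 1.001
shift [ 4.113 -2.836  0.677] turn [-0.     0.     0.876]
t 1.35 pos [ 222.6 -475.5  231.3] jaw -64.9 j [-1.36  0.31  1.5  -0.    1.33 -0.22] F [ 1.  -0.1 -0.5] g 1.001
shift [ 4.113 -2.836  0.677] turn [-0.     0.    -2.266]
```

{"method": "drive_tool", "body": {
  "series": "1 -0.69 0 0 0 0 0;1 -0.69 0 0 0 0 0;1 -0.69 0 0 0 0 0;1 -0.69 0 0 0 0 0",
  "newtons": 60
}}

```text
time_s: 1.75
eef_pos: [298.0, -346.0, 231.7]
ee_rot: [-0.0, 0.976, 0.219, 0.0]
force: [0.2, -0.4, -0.3]
grip_width: 0.331
```

{"method": "drive_tool", "body": {
  "series": "1 -0.69 0 0 0 0 0;1 -0.69 0 0 0 0 0;1 -0.69 0 0 0 0 0;1 -0.69 0 0 0 0 0"
}}

```text
time_s: 2.15
eef_pos: [372.8, -216.1, 232.1]
ee_rot: [-0.0, 0.975, 0.222, 0.001]
force: [0.3, 0.2, 0.1]
grip_width: -0.001
```

{"method": "drive_tool", "body": {
  "series": "1 -0.69 0 0 0 0 0;1 -0.69 0 0 0 0 0;1 -0.69 0 0 0 0 0;1 -0.69 0 0 0 0 0"
}}

```text
time_s: 2.55
eef_pos: [446.7, -86.1, 232.4]
ee_rot: [-0.0, 0.974, 0.225, 0.001]
force: [-0.1, 0.1, -0.2]
grip_width: 0.001
```

{"method": "drive_tool", "body": {
  "series": "0.8 -0.55 0 0 0 -0.7 0;0.8 -0.55 0 0 0 -0.7 0;0.8 -0.55 0 0 0 -0.7 0;0.8 -0.55 0 0 0 -0.7 0;0.8 -0.55 0 0 0 -0.7 0"
}}

```text
time_s: 3.05
eef_pos: [504.0, 14.1, 232.4]
ee_rot: [-0.0, 0.921, 0.39, 0.001]
force: [0.1, 0.4, 0.3]
grip_width: -0.001
```

```bash
python3 -c "
from h import *
goal([525.3,42,150],0)"
```

```text
t 3.05 pos [504.   14.1 232.4] jaw -44.0 j [-0.21  0.27  1.56  0.    1.32  0.56] F [0.1 0.4 0.3] g -0.001
shift [ 0.29  -0.034  0.688] turn [ 0.002 -0.003 -1.537]
```

{"method": "drive_tool", "body": {
  "series": "0.29 -0.034 0.5 0 0 -0.8 0;0.29 -0.034 0.69 0 0 -0.8 0;0.29 -0.034 0.88 0 0 -0.8 0;0.29 -0.034 0.96 0 0 -0.8 0;0.29 -0.034 0.98 0 0 -0.8 0;0.29 -0.034 0.98 0 0 -0.8 0"
}}

```text
time_s: 3.65
eef_pos: [525.9, 41.1, 115.9]
ee_rot: [0.001, 0.826, 0.564, 0.002]
force: [-0.0, -0.5, -0.4]
grip_width: 0.002
```

```bash
python3 -c "
from h import *
goal([525.3,42,87])
p=eyes.capture('side');f=p['frame'][180:290,230:330]
cv2.imwrite('pics/e.png',cv2.resize(f[...,::-1],None,fx=5,fy=5,interpolation=cv2.INTER_CUBIC))"
```

```text
t 3.65 pos [525.9  41.1 115.9] jaw -21.3 j [-0.15  0.44  1.64  0.    1.06  0.23] F [-0.  -0.5 -0.4] g 0.002
shift [ 0.005 -0.008  0.241] turn [ 0.005 -0.004  0.   ]
```

View pics/e.png

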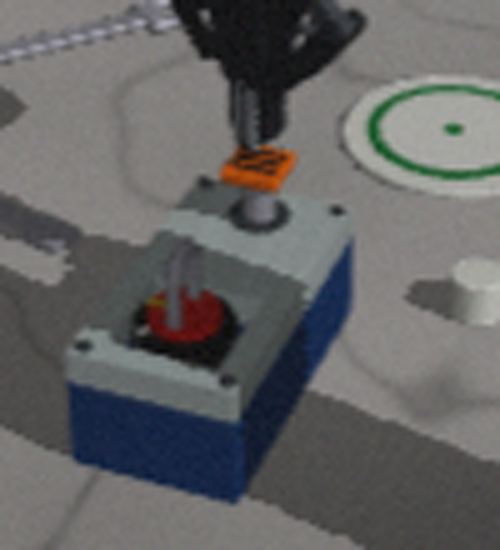

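The closed fingertips are right over the key, with the tip at (250,145) and the pad at (258,165) in the crop. Pressing slowly now.

{"method": "drive_tool", "body": {
  "series": "0 0 0.05 0 0 0 0;0 0 0.1 0 0 0 0;0 0 0.12 0 0 0 0;0 0 0.14 0 0 0 0;0 0 0.16 0 0 0 0;0 0 0.18 0 0 0 0;0 0 0.2 0 0 0 0;0 0 0.22 0 0 0 0;0 0 0.235 0 0 0 0;0 0 0.245 0 0 0 0;0 0 0.25 0 0 0 0;0 0 0.25 0 0 0 0"
}}

```text
time_s: 4.9
eef_pos: [526.6, 41.0, 87.0]
ee_rot: [0.001, 0.825, 0.564, 0.002]
force: [-0.9, -1.4, 8.1]
grip_width: -0.002
```

{"method": "drive_tool", "body": {
  "series": "0 0 0.01 0 0 0 0;0 0 0.018 0 0 0 0;0 0 0.018 0 0 0 0;0 0 0.018 0 0 0 0"
}}

```text
time_s: 5.3
eef_pos: [526.7, 41.0, 86.9]
ee_rot: [0.002, 0.825, 0.565, 0.002]
force: [-8.6, 0.2, 22.0]
grip_width: 0.001
```

{"method": "drive_tool", "body": {
  "series": "0 0 -0.3 0 0 -0.3 0.5;0 0 -0.7 0 0 -0.8 1;0 0 -0.75 0 0 -0.8 1;0 0 -0.75 0 0 -0.8 1;0 0 -0.75 0 0 -0.8 1"
}}

```text
time_s: 5.8
eef_pos: [525.6, 41.2, 175.9]
ee_rot: [0.002, 0.698, 0.716, 0.001]
force: [0.2, 0.4, -0.5]
grip_width: 0.846
```

```bash
python3 -c "
from h import *
goal([526.3,141.5,170],30)
p=eyes.capture('side');S=p;a=cv2.resize(p['frame'][215:275,240:290],(500,600),interpolation=cv2.INTER_CUBIC)
p=eyes.capture('top');b=cv2.resize(p['frame'][200:245,215:240],(300,540),interpolation=cv2.INTER_CUBIC)
b=np.pad(b,((0,60),(0,0),(0,0)))
cv2.imwrite('pics/f.png',np.hstack([a,b])[...,::-1])
# predicted ring geometry
for n,q,o,k in(('S',S,(240,215),10),('T',p,(215,200),12)):
    for a in(0,30,45,60,90):
        t=np.radians(a-1);X=[526.3+22.5*np.cos(t),141.5+22.5*np.sin(t),88.5];u,v=proj(q,X);print(n,a,round((u-o[0]+.5)*k),round((v-o[1]+.5)*k))
    u,v=proj(q,[526.3+15,141.5,95]);print('mark',round((u-o[0]+.5)*k),round((v-o[1]+.5)*k))
"
```

```text
t 5.8 pos [525.6  41.2 175.9] jaw 1.5 j [-0.14  0.36  1.58  0.    1.2  -0.17] F [ 0.2  0.4 -0.5] g 0.846
shift [0.836 0.027 0.049] turn [ 0.009  0.003 -0.995]
S 0 194 209
S 30 186 237
S 45 192 250
S 60 203 263
S 90 240 280
mark 220 195
T 0 202 142
T 30 154 153
T 45 134 168
T 60 118 187
T 90 103 234
mark 196 172
```

View pics/f.png

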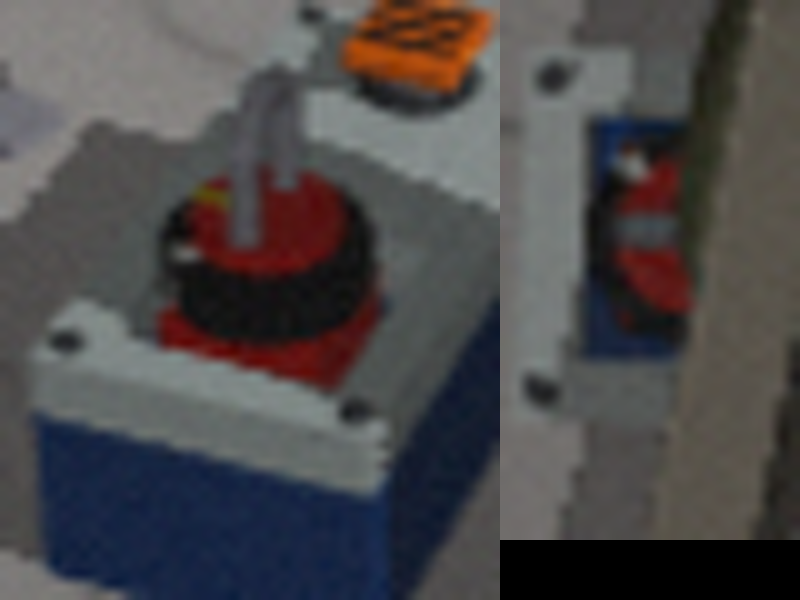

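The ring is ejected and the line sits at about 44°, which is between two notches. Moving over the ring with the jaw at about 30°.

{"method": "drive_tool", "body": {
  "series": "0.4 0.013 0 0 0 -0.3 1;0.836 0.027 0.05 0.009 0 -0.6 1;0.836 0.027 0.05 0.009 0 -0.9 1;0.836 0.027 0.05 0.009 0 -0.99 1;0.836 0.027 0.05 0.009 0 -0.99 1;0.836 0.027 0.05 0.009 0 -0.99 1"
}}

```text
time_s: 6.5
eef_pos: [525.9, 141.3, 168.8]
ee_rot: [-0.0, 0.502, 0.865, -0.001]
force: [-0.5, 0.3, -0.6]
grip_width: 1.002
```

```bash
python3 -c "
from h import *
goal([526.3,141.5,70.5],30)"
```

```text
t 6.5 pos [525.9 141.3 168.8] jaw 29.7 j [ 0.05  0.41  1.53 -0.    1.2  -0.47] F [-0.5  0.3 -0.6] g 1.002
shift [-0.     0.005  0.819] turn [-0.005  0.    -0.009]
```

{"method": "drive_tool", "body": {
  "series": "0 0.005 0.3 0 0 0 1;0 0.005 0.5 0 0 0 1;0 0.005 0.65 0 0 0 1;0 0.005 0.75 0 0 0 1;0 0.005 0.79 0 0 0 1;0 0.005 0.81 0 0 0 0.8;0 0.005 0.815 0 0 0 0.75;0 0.005 0.815 0 0 0 0.7;0 0.005 0.815 0 0 0 0.68",
  "newtons": 40
}}

```text
time_s: 7.4
eef_pos: [526.6, 141.5, 71.6]
ee_rot: [-0.0, 0.502, 0.865, -0.001]
force: [0.7, 0.3, 0.1]
grip_width: 0.68
```

{"method": "drive_tool", "body": {
  "series": "0 0 0 0 0 0 0.62;0 0 0 0 0 0 0.58;0 0 0 0 0 0 0.5;0 0 0 0 0 0 0.5;0 0 0 0 0 0 0.5"
}}

```text
time_s: 7.9
eef_pos: [526.9, 141.6, 71.9]
ee_rot: [0.0, 0.502, 0.865, -0.0]
force: [0.6, 0.3, 5.7]
grip_width: 0.591
```

```bash
python3 -c "
from h import *
goal([526.3,141.5,70.5],-15); print(telemetry.sense()['wrist_torque'])
S=eyes.capture('side');a=cv2.resize(S['frame'][195:275,230:310],(600,600),interpolation=cv2.INTER_CUBIC)
cv2.imwrite('pics/g.png',a[...,::-1])"
```

```text
t 7.9 pos [526.9 141.6  71.9] jaw 29.7 j [ 0.05  0.53  1.62 -0.    0.99 -0.47] F [0.6 0.3 5.7] g 0.591
shift [ 0.002 -0.004  0.012] turn [-0.     0.002  1.562]
[ 0.10745874 -0.07635465  0.05562751]
```

View pics/g.png

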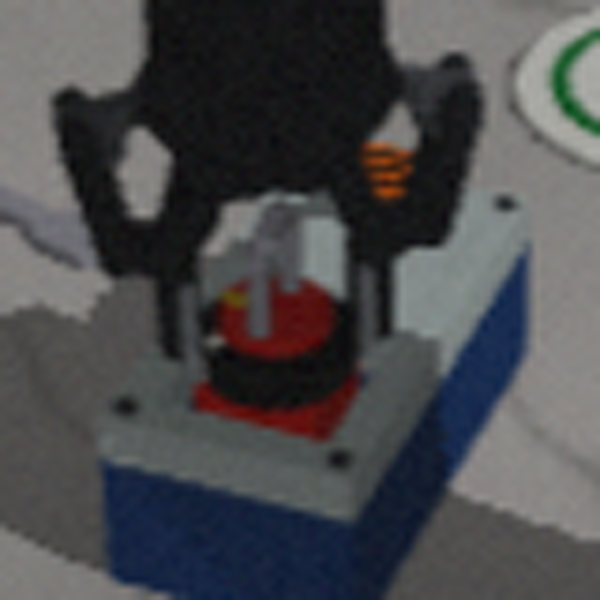

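The ring is gripped (opening 0.59, about 50 mm) and the line is unchanged at about 44°. Turning clockwise.

{"method": "drive_tool", "body": {
  "series": "0 0 0 0 0 0.2 0.5;0 0 0 0 0 0.4 0.5;0 0 0 0 0 0.6 0.5;0 0 0 0 0 0.8 0.5;0 0 0 0 0 0.8 0.5"
}}

```text
time_s: 8.45
eef_pos: [526.4, 141.6, 71.8]
ee_rot: [-0.0, 0.665, 0.747, -0.001]
force: [-2.0, -0.2, 4.2]
grip_width: 0.593
```

{"method": "drive_tool", "body": {
  "series": "0 0 0 0 0 0.2 0.5;0 0 0 0 0 0.4 0.5;0 0 0 0 0 0.6 0.5;0 0 0 0 0 0.8 0.5;0 0 0 0 0 0.8 0.5;0 0 0 0 0 0.8 0.5"
}}

```text
time_s: 9.05
eef_pos: [525.9, 141.6, 71.6]
ee_rot: [-0.0, 0.8, 0.6, -0.001]
force: [-2.4, -0.3, 5.5]
grip_width: 0.592
```

```bash
python3 -c "
from h import *
goal([526.3,141.5,70.5],-15); print(telemetry.sense()['wrist_torque'])"
```

```text
t 9.05 pos [525.9 141.6  71.6] jaw -16.2 j [ 0.05  0.53  1.62 -0.    0.99  0.33] F [-2.4 -0.3  5.5] g 0.592
shift [0.001 0.003 0.009] turn [-0.004  0.004 -0.043]
[ 0.01746324  0.47976217 -0.02711916]
```

Now I'll open the jaws, lift to look, and set the yaw to 0 (padlock x, about -1°).

{"method": "drive_tool", "body": {
  "series": "0 0 0 0 0 0 0.7;0 0 0 0 0 0 0.9;0 0 0 0 0 0 1;0 0 -0.2 0 0 0 1;0 0 -0.5 0 0 0 1;0 0 -0.8 0 0 -0.3 1;0 0 -0.8 0 0 -0.54 1;0 0 -0.8 0 0 -0.54 1;0 0 -0.8 0 0 -0.54 1"
}}

```text
time_s: 9.95
eef_pos: [525.7, 141.7, 166.9]
ee_rot: [-0.001, 0.713, 0.701, -0.002]
force: [-0.2, -0.3, -0.1]
grip_width: 0.999
```

```bash
python3 -c "
from h import *
goal([526.3,141.5,101],-1)
S=eyes.capture('side');a=cv2.resize(S['frame'][215:275,240:300],(600,600),interpolation=cv2.INTER_CUBIC)
cv2.imwrite('pics/i.png',a[...,::-1])
for a in(-30,0,30,60):
    t=np.radians(a-1);u,v=proj(S,[526.3+22.5*np.cos(t),141.5+22.5*np.sin(t),88.5]);print(a,round((u-239.5)*10),round((v-214.5)*10))
"
```

```text
t 9.95 pos [525.7 141.7 166.9] jaw -1.0 j [ 0.05  0.41  1.53 -0.    1.2   0.07] F [-0.2 -0.3 -0.1] g 0.999
shift [-0.     0.007  0.549] turn [-0.008  0.003  0.002]
-30 223 187
0 194 209
30 186 237
60 203 263
```

View pics/i.png

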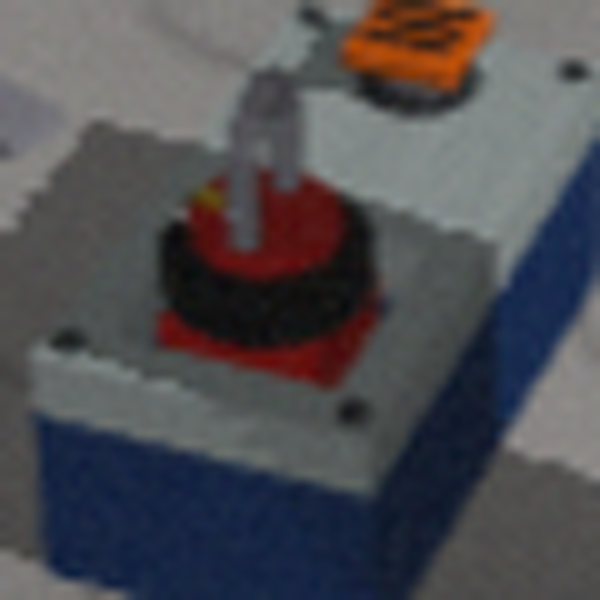

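The white line is at (182,212) beside the yellow mark at (205,195), which fits notch 0. Now I'll grip the shackle.

{"method": "drive_tool", "body": {
  "series": "0 0.006 0.2 0 0 0 1;0 0.006 0.4 0 0 0 1;0 0.006 0.5 0 0 0 0.8;0 0.006 0.545 0 0 0 0.6;0 0.006 0.55 0 0 0 0.4;0 0.006 0.55 0 0 0 0.2;0 0.006 0.55 0 0 0 0.1;0 0.006 0.55 0 0 0 0;0 0.006 0.55 0 0 0 0;0 0.006 0.55 0 0 0 0;0 0.006 0.55 0 0 0 0",
  "newtons": 60
}}

```text
time_s: 11.1
eef_pos: [526.5, 141.6, 101.2]
ee_rot: [-0.001, 0.713, 0.701, -0.002]
force: [0.1, 0.8, 6.3]
grip_width: 0.078
```

{"method": "drive_tool", "body": {
  "series": "0 0 -0.03 0 0 0 0;0 0 -0.06 0 0 0 0;0 0 -0.09 0 0 0 0;0 0 -0.12 0 0 0 0;0 0 -0.14 0 0 0 0;0 0 -0.16 0 0 0 0;0 0 -0.18 0 0 0 0;0 0 -0.2 0 0 0 0;0 0 -0.22 0 0 0 0;0 0 -0.24 0 0 0 0;0 0 -0.27 0 0 0 0;0 0 -0.3 0 0 0 0",
  "newtons": 80
}}

```text
time_s: 12.3
eef_pos: [526.7, 141.6, 137.5]
ee_rot: [-0.001, 0.713, 0.701, -0.002]
force: [-0.5, -0.8, -3.8]
grip_width: 0.069
```

```bash
python3 -c "
from h import *
goal([526.3,141.5,220],-1)
S=eyes.capture('side');a=cv2.resize(S['frame'][195:275,230:310],(600,600),interpolation=cv2.INTER_CUBIC)
cv2.imwrite('pics/j.png',a[...,::-1])"
```

```text
t 12.3 pos [526.7 141.6 137.5] jaw -0.9 j [ 0.05  0.45  1.56 -0.    1.14  0.07] F [-0.5 -0.8 -3.8] g 0.069
shift [-0.002 -0.005 -0.687] turn [-0.006  0.003  0.002]
```

View pics/j.png

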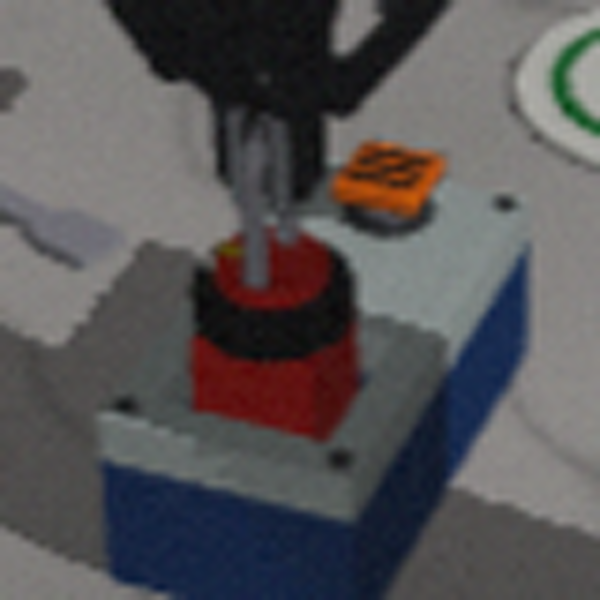

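The shackle is out and the lock hangs at about 3.8 N, open. Raising it, then carrying it gently.

{"method": "drive_tool", "body": {
  "series": "0 0 -0.05 0 0 0 0;0 0 -0.12 0 0 0 0;0 0 -0.2 0 0 0 0;0 0 -0.3 0 0 0 0;0 0 -0.4 0 0 0 0;0 0 -0.5 0 0 0 0;0 0 -0.58 0 0 0 0;0 0 -0.63 0 0 0 0;0 0 -0.645 0 0 0 0;0 0 -0.645 0 0 0 0"
}}

```text
time_s: 13.35
eef_pos: [527.1, 141.8, 215.5]
ee_rot: [-0.0, 0.713, 0.701, -0.001]
force: [-0.6, -0.2, -4.0]
grip_width: 0.07
```

```bash
python3 -c "
from h import *
goal([477.3,-176.6,215])"
```

```text
t 13.35 pos [527.1 141.8 215.5] jaw -0.9 j [ 0.05  0.37  1.46 -0.    1.31  0.07] F [-0.6 -0.2 -4. ] g 0.07
shift [-2.659 -0.372  0.009] turn [-0.004  0.003  0.   ]
```

{"method": "drive_tool", "body": {
  "series": "-0.04 -0.01 0 0 0 0 0;-0.12 -0.02 0 0 0 0 0;-0.24 -0.03 0 0 0 0 0;-0.38 -0.05 0 0 0 0 0;-0.52 -0.07 0 0 0 0 0;-0.66 -0.09 0 0 0 0 0;-0.78 -0.11 0 0 0 0 0;-0.86 -0.12 0 0 0 0 0;-0.9 -0.126 0 0 0 0 0"
}}

```text
time_s: 14.25
eef_pos: [510.1, 32.9, 215.7]
ee_rot: [-0.0, 0.713, 0.701, -0.001]
force: [0.5, -0.2, -3.8]
grip_width: 0.071
```

{"method": "drive_tool", "body": {
  "series": "-0.04 -0.01 0 0 0 0 0;-0.12 -0.02 0 0 0 0 0;-0.24 -0.03 0 0 0 0 0;-0.38 -0.05 0 0 0 0 0;-0.52 -0.07 0 0 0 0 0;-0.66 -0.09 0 0 0 0 0;-0.78 -0.11 0 0 0 0 0;-0.86 -0.12 0 0 0 0 0;-0.9 -0.126 0 0 0 0 0"
}}

```text
time_s: 15.15
eef_pos: [492.9, -75.7, 215.9]
ee_rot: [-0.0, 0.713, 0.701, -0.001]
force: [-0.1, -1.1, -3.4]
grip_width: 0.069
```

```bash
python3 -c "
from h import *
goal([477.3,-176.6,214.5])"
```

```text
t 15.15 pos [492.9 -75.7 215.9] jaw -1.0 j [-0.39  0.27  1.6  -0.    1.28 -0.37] F [-0.1 -1.1 -3.4] g 0.069
shift [-0.843 -0.115  0.013] turn [-0.004  0.003  0.   ]
```

{"method": "drive_tool", "body": {
  "series": "-0.04 -0.01 0 0 0 0 0;-0.12 -0.02 0 0 0 0 0;-0.24 -0.03 0.003 0 0 0 0;-0.38 -0.05 0.006 0 0 0 0;-0.52 -0.07 0.01 0 0 0 0;-0.66 -0.09 0.013 0 0 0 0;-0.76 -0.105 0.013 0 0 0 0;-0.82 -0.112 0.013 0 0 0 0;-0.843 -0.115 0.013 0 0 0 0;-0.843 -0.115 0.013 0 0 0 0;-0.843 -0.115 0.013 0 0 0 0;-0.843 -0.115 0.013 0 0 0 0"
}}

```text
time_s: 16.35
eef_pos: [477.4, -176.1, 214.6]
ee_rot: [-0.0, 0.713, 0.701, -0.001]
force: [0.3, -0.4, -3.4]
grip_width: 0.074
```

```bash
python3 -c "
from h import *
goal([477.3,-176.6,214.5])
S=eyes.capture('side')
for X in([477.3,-176.6,125],[477.3,-176.6,192],[477.3,-176.6,6.6],[499,-154.6,125],[455,-154.6,125],[477.3,-157.6,192]):print(X,[round((a-o+.5)*6) for a,o in zip(proj(S,X),(280,110))])
a=cv2.resize(S['frame'][110:230,280:370],(540,720),interpolation=cv2.INTER_CUBIC)[:600]
cv2.imwrite('pics/k.png',a[...,::-1])"
```

```text
t 16.35 pos [ 477.4 -176.1  214.6] jaw -1.0 j [-0.58  0.29  1.57 -0.    1.28 -0.56] F [ 0.3 -0.4 -3.4] g 0.074
shift [-0.004 -0.001  0.001] turn [-0.004  0.003  0.   ]
[477.3, -176.6, 125] [257, 373]
[477.3, -176.6, 192] [263, 250]
[477.3, -176.6, 6.6] [246, 574]
[499, -154.6, 125] [202, 386]
[455, -154.6, 125] [288, 400]
[477.3, -157.6, 192] [252, 266]
```

View pics/k.png

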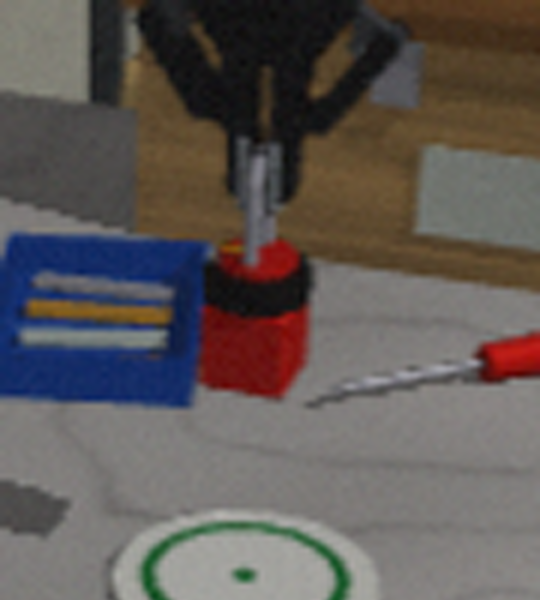

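The lower corners are at (202,385) and (283,397), against predictions of (202,386) and (288,400). The lock is upright, open and at the right height over the green dot, so I'm handing in.

```bash
python3 -c "
from rig import ctrl,telemetry
s=telemetry.sense();print(abs(s['dq']).max(),s['force'])
print(ctrl.finish_job())"
```

```text
0.002033079741483845 [-0.55307326  0.0342712  -4.06714109]
the job is handed in; nothing more can be done
None
```

The job is done and handed in at about 16.5 s on the robot's clock; no verdict was reported.

- **Ejector key:** I pressed it down to 86.9 mm, and 22 N against the stop confirmed it was fully down. The padlock rose in its dock.
- **Ring:** The white line started balanced at about 44°, between two notches. I turned the ring about 46° clockwise and let it click in. The side picture then showed the line at the yellow mark.
- **Shackle:** I pulled it open. It looked fully out in the picture, and the opening was not measured.
- **Final pose:** The lock hangs from the open shackle over the plate's centre. The lower corners match the prediction for 12 cm above the plate to within about 1 px of the camera image.
- **Last checks:** The arm was still, the wrist force was about 4 N (roughly the lock's weight), and the lock looked upright. No check failed. The two cameras put the plate centre about 3 mm apart, and I used the middle.
- **Other items:** I touched none of the other things on the bench, but I did not re-measure their positions at the end.

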